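Show the hidden ring mark to the bench camera with the inspection mirror

ROBOT

A 7-joint arm with a two-finger parallel gripper is mounted at the origin on a cart in front of the work surface, level with it; the furniture and walls round the work are solid. World frame = base frame: x ahead of the robot, y to its left, z up, the work surface at z = 0. Lengths are in m, angles in rad, forces in N, time in s.
With the tool pointing down it reaches from about 0.35 to 0.9 m from the base axis. Payload 8.1 kg.
Tool frame: the origin (TCP) lies between the finger pads; the fingertips stand 19 mm ahead of it and the grasp point (between the pads) is the TCP; y points along the fingers, x is the direction in which the jaws open and shut, and the axes are right-handed (so a half turn about y gives the same grasp; the last joint's range is limited). The gripper opens to 92 mm and grips with 3 to 60 N. Pads are 19 mm wide; open, the fingers measure 130 mm over their backs; the gripper's body (75 mm by 190 mm) begins 47 mm behind the grasp point.
Start: joints at [-1.33, 0.434, 0.025, 1.573, -0.012, 1.134, -0.075], TCP at [0.211, 0.588, 0.246] pointing down, gripper open.
Joint ranges: [-2.62, 2.62], [-0.44, 2.09], [-1.27, 1.32], [0.08, 2.57], [-1.32, 4.46], [0.12, 2], [-2.74, 2.74]. Speed limits (rad/s): [2.22, 2.22, 3.01, 3.01, 3.14, 3.14, 3.14].

INTERFACE

Orientations are given as a rotation vector (axis times angle).
In Python, from cell import arm gives the robot as it stands.
- The arm moves only by the tool move_arm, never from a script. Its argument "series" is a list of rows, each an object of numbers: "x", "y", "z": the shift along the tool's x, y, z in cm; "rx", "ry", "rz": the turn, a rotation vector about the tool's x, y, z in rad. In form: [{"x": .., "y": .., "z": .., "rx": .., "ry": .., "rz": ..}, ...]. A call has 1 to 12 rows; each row shifts and turns the pose as measured when the row begins, along the tool's axes as they then stand; what a row does not reach is not made up. A row lasts 1/8 s, in which the tool goes at most 62.5 mm and 10.7 degrees, less where a joint would pass 70% of its speed; a pose out of reach is approached as far as the arm can. A call is refused whole if a number of a shift passes 6.25 or a number of a turn 0.188, either way. A call with a gripper value outside its range is refused whole. "jaw" is the finger opening in cm, from 0 to 9.18, set as the call begins (left out, the last holds). The fingers move at their own pace and stop on an object; "newtons" is the grip in N (left out, the last holds). Time passes only in rows, so rows that do not move let the fingers close. It gives the time, the measured TCP pose, the force and the opening at its end, in the units of the state.
- arm.observe(): the state, without advancing time (a new reading comes with each control period).
- arm.get_image(name): name is "scene" or "top" or "wrist"; returns the picture (384x512x3 uint8, blue, green, red); there is no depth.
- arm.camera_params(name): a dict with "K" (3x3 intrinsics, pixels), "R" (3x3) and "t" (3): a world point X has camera coordinates R X + t; the wrist camera has in their place "tool_from_camera" (4x4, takes a point from camera to tool coordinates, whose origin is the TCP and whose axes are the tool frame's). Camera axes: x right, y down, z forward; pixel columns grow to the right and rows downward; lengths in m; the calibration is good to about 2 mm. A picture is of the moment at which its call begins: read the wrist's pose just before it. camera_params takes no time and is no camera call.
- arm.sign_off(): hands the job in, once; it reports no verdict.
The state is a dict: "clock": time; "joints": joint angles; "dq": joint speeds; "joint_efforts": joint torques, N m; "position": TCP position; "ee_rot": TCP orientation; "force": force on the tool from outside, world axes, zero at the start; "ft_torque": the same for the moment, N m; "width": opening from 0.0 (shut) to 1.0 (fully open).
Only numpy, scipy, OpenCV 4.12 (cv2) and the standard library are available. Lean on these libraries where they do the work, as an engineer would, in place of code of your own. Each camera call takes 0.05 s, during which the arm holds its last target.

TASK

Stand the test plate fully home in the pocket of the holder, with its ring-marked face towards the mirror, and let go of it. Then take the bar on top of the spring-return mirror and turn the mirror until the bench camera, looking into the mirror, sees the inside of the ring, and finish while still holding the mirror steady at that angle. Leave the jar, the stopper and the timer where they stand.

Things in the scene. Friction and masses are not known exactly. Their poses are not given: they have to be found in the camera images.
- plate: loose test plate, an upright white block 14 (x) x 46 (y) x 76 (z) mm, 0.12 kg, standing on the worktop. Origin: centre of its underside; z up. Its +x face carries a raised dark ring (outside 37 mm, bore 29 mm across) with a small cross in the middle; the -x face is bare. Grip it across its 46 mm width (y), near the top, leaving the lowest 20 mm free for the pocket
- ring_mark (a point): centre of the ring on the plate's +x face, 7 mm in front of the plate's mid plane and 46 mm above its underside; same axes as the plate
- holder: fixed aluminium block 40 (x) x 76 (y) x 26 (z) mm with an open-topped pocket 18 (x) x 50 (y) mm, 20 mm deep, in its middle (pocket floor 6 mm above the worktop). Origin: centre of its underside, on the worktop; +x points to the side where the mirror stands; a plate fully home has its underside 6 mm above the origin
- rig: fixed stand: round dark foot (72 mm across) under the mirror, and a flat bar to a small black bench camera, top about 71 mm high. Origin: on the worktop at the mirror's upright turning axis; z up
- lens (a point): front of the bench camera's lens, 52 mm above the worktop and 114 mm from the mirror axis; the camera looks level, straight at the mirror axis
- mirror (a joint): turn of the mirror about the upright axis through the rig's origin, rad: 0 at rest (against its stop, where the spring returns it), growing counter-clockwise seen from above, up to 1.3; turning so swings the mirror's face from the camera side towards the holder side. The return spring is weak (0.08 N m per rad)
- mirror_grip (a point): centre of the black grip bar on top of the mirror, on its axis, 116 mm above the worktop; the bar is 14 mm thick (x), 44 long (y), 32 high (z 100 to 132 mm). Turns with the mirror: +x is the outward normal of the mirror's face. The ring is seen when this +x halves the level angle between the directions from the axis to the lens and to the ring. Pane below: 60 mm wide, frame up to 89 mm
- line_of_sight (a point): an imaginary point (nothing to see or touch) on the mirror axis 52 mm above the worktop; its +x axis points along the camera's line of sight after reflection in the mirror, turning twice as far as the mirror. The camera sees what this +x line strikes; z up
- jar: bystander: blue lidded jar, 49 mm across, 63 mm high; origin at the centre of its underside
- stopper: bystander: pale rubber stopper, 28 mm across, 26 mm high; origin at the centre of its underside
- timer: bystander: flat white kitchen-type timer 58 x 68 x 18 mm; origin at the centre of its underside

How it is judged:
On the way:
1. the plate stands home in the pocket, ringed face towards the mirror, let go (z of plate in the frame of holder between 0.003 and 0.01 m and horizontal distance between plate and holder below 0.012 m and angle between the z axis of plate and the z axis of holder, either way round below 0.12 rad and x of ring_mark in the frame of holder above 0.002 m and contact force between the fingers and plate below 0.1 N), for 0.3 s.
At the end, for the whole second after the job is handed in: Plate upright (0.12 rad) on the pocket floor (within 4 mm), ringed face on the mirror's side, released; reflected line of sight within 14.5 mm sideways of the ring's centre (inside its bore); the fingers hold the still mirror there (over 1 N), the plate not touching it (all of step 1 and y of ring_mark in the frame of line_of_sight between -0.0145 and 0.0145 m and x of ring_mark in the frame of line_of_sight above 0.05 m and contact force between the fingers and mirror above 1 N and velocity of joint mirror between -0.05 and 0.05 rad/s and contact force between mirror and plate below 0.1 N); the arm keeps its last pose, push and grip.
It fails at once if the jar was moved more than 20 mm (distance of jar from where it was at the start of the episode above 0.02 m).
It fails at once if the stopper was moved more than 20 mm (distance of stopper from where it was at the start of the episode above 0.02 m).
It fails at once if the timer was moved more than 20 mm (distance of timer from where it was at the start of the episode above 0.02 m).
It also fails if it takes over 54 s, if anything falls off the work surface, if the arm or the gripper's body presses on something with over 40 N, if the wrist force passes 120 N, or if a joint passes its speed limit or range.

## Working session

There is one attempt and no reset: what is moved stays moved. The work goes in short steps, Python scripts to look and compute and a tool call to move; the robot and the scene stay as the last step left them, time stands still between calls to the robot, and variables do not carry over. Pictures are saved under pics/ and viewed, and the job is handed in when it is done.

Besides the shell and the picture viewer there is one more tool, called after "Request:" by a JSON object that holds its "op" and its "data". move_arm: Moves the arm, as the interface text tells. Its arguments: {"type":"object","properties":{"series":{"type":"array","items":{"type":"object","properties":{"x":{"type":"number"},"y":{"type":"number"},"z":{"type":"number"},"rx":{"type":"number"},"ry":{"type":"number"},"rz":{"type":"number"}}}},"jaw":{"type":"number"},"newtons":{"type":"number"}},"required":["series"]}

```bash
ls; mkdir -p pics; python3 - <<'E'
from cell import arm
import cv2,numpy as np
np.set_printoptions(precision=4,suppress=True)
print(arm.observe())
for n in ["scene","top","wrist"]:
    print(n,arm.camera_params(n))
for n in ["scene","top"]:
    cv2.imwrite(f"pics/{n}0.png",arm.get_image(n))
print(arm.observe()["clock"])
E
```

```text
pics
{'clock': 0.0, 'joints': array([-1.3296,  0.4352,  0.0249,  1.5741, -0.0116,  1.134 , -0.0751]), 'dq': array([-0.0004,  0.0001,  0.0002, -0.0003,  0.0003,  0.0001,  0.0019]), 'joint_efforts': array([ -0.0002, -66.7864,   0.9848, -31.4446,  -0.0606,   0.0431,
         0.0002]), 'position': array([0.2105, 0.588 , 0.2449]), 'ee_rot': array([-1.3535, -0.9514,  0.9535]), 'force': array([ 0.9583, -1.0427,  0.7167]), 'ft_torque': array([ 0.0198, -0.0045,  0.0143]), 'width': 1.0002945227343771}
scene {'K': array([[423.6869,   0.    , 258.5889],
       [  0.    , 423.6869, 191.233 ],
       [  0.    ,   0.    ,   1.    ]]), 'R': array([[ 0.7446, -0.6674, -0.0043],
       [-0.4181, -0.4615, -0.7824],
       [ 0.5202,  0.5844, -0.6228]]), 't': array([-0.5717,  0.1608,  0.8331])}
top {'K': array([[364.5629,   0.    , 258.6397],
       [  0.    , 364.5629, 188.2013],
       [  0.    ,   0.    ,   1.    ]]), 'R': array([[-0.0999, -0.995 ,  0.0056],
       [-0.9717,  0.0964, -0.2155],
       [ 0.2139, -0.0269, -0.9765]]), 't': array([-0.2607,  0.5618,  0.8363])}
wrist {'K': array([[270.3509,   0.    , 256.5934],
       [  0.    , 270.3509, 191.0115],
       [  0.    ,   0.    ,   1.    ]]), 'tool_from_camera': array([[ 1.    , -0.0002,  0.0004, -0.0009],
       [-0.0004, -0.2863,  0.9581, -0.1384],
       [-0.0001, -0.9581, -0.2863,  0.0773],
       [ 0.    ,  0.    ,  0.    ,  1.    ]])}
0.1
```

View pics/scene0.png

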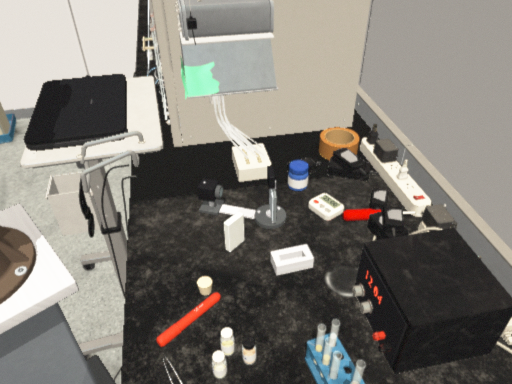

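View pics/top0.png

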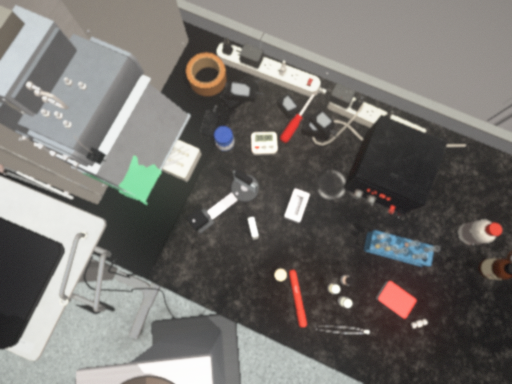

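```bash
python3 - <<'E'
import cv2
a=cv2.imread("pics/top0.png");b=cv2.imread("pics/scene0.png")
cv2.imwrite("pics/topc.png",cv2.resize(a[110:290,170:350],None,fx=3.3,fy=3.3,interpolation=cv2.INTER_CUBIC))
cv2.imwrite("pics/scenec.png",cv2.resize(b[150:300,180:360],None,fx=4,fy=4,interpolation=cv2.INTER_CUBIC))
E
```

```text
(no output)
```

View pics/topc.png

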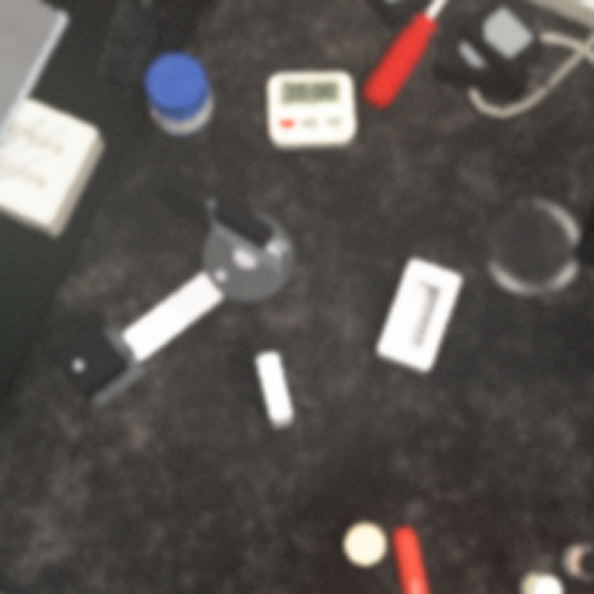

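View pics/scenec.png

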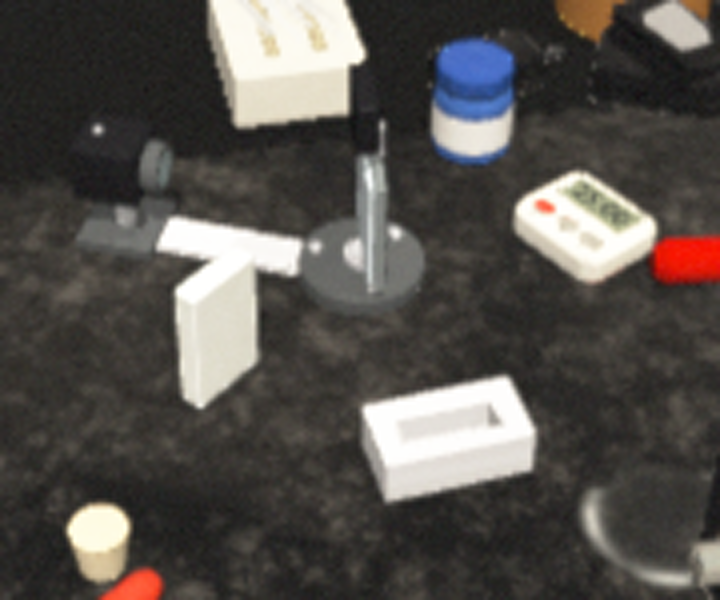

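```bash
cat > h.py <<'E'
import numpy as np,cv2
from scipy.spatial.transform import Rotation as Ro
np.set_printoptions(precision=4,suppress=True)
from cell import arm
def ray(n,px,o=None):
    p=arm.camera_params(n);K=p["K"]
    d=np.linalg.inv(K)@np.array([px[0],px[1],1.])
    if n=="wrist":
        o=o or arm.observe(); T=p["tool_from_camera"]; Rt=Ro.from_rotvec(o["ee_rot"]).as_matrix()
        return Rt@T[:3,3]+o["position"], Rt@T[:3,:3]@d
    R,t=p["R"],p["t"]; return -R.T@t, R.T@d
def cast(n,px,z,o=None):
    c,d=ray(n,px,o); s=(z-c[2])/d[2]; return c+s*d
def proj(n,X,o=None):
    p=arm.camera_params(n);K=p["K"]
    if n=="wrist":
        o=o or arm.observe(); T=p["tool_from_camera"]; Rt=Ro.from_rotvec(o["ee_rot"]).as_matrix()
        Y=T[:3,:3].T@(Rt.T@(np.array(X)-o["position"])-T[:3,3])
    else: Y=p["R"]@np.array(X)+p["t"]
    u=K@Y; return u[:2]/u[2]
E
python3 - <<'E'
from h import *
print("cams",ray("scene",(0,0))[0],ray("top",(0,0))[0]); print(Ro.from_rotvec(arm.observe()["ee_rot"]).as_matrix())
t=lambda u,v,z:cast("top",(170+u/3.3,110+v/3.3),z)[:2]
s=lambda u,v,z:cast("scene",(180+u/4,150+v/4),z)[:2]
for nm,f,z,P in [("holder top",t,.026,[(414,258),(462,275),(430,372),(378,350)]),("holder scene",s,.026,[(362,408),(512,376),(536,428),(382,464)]),
 ("plate top",t,.076,[(258,353),(278,350),(293,420),(275,427)]),("plate scene",s,.076,[(176,290),(237,253),(258,262),(195,303)]),
 ("bar",t,.132,[(213,203),(270,245)]),("foot",t,.01,[(248,258)]),("foot s",s,.01,[(363,262)]),("cam",t,.07,[(90,360)]),("whitebar",t,.005,[(135,345),(212,288)]),
 ("stopper",t,.026,[(365,543)]),("jar",t,.063,[(178,82)]),("timer",t,.018,[(312,108)])]:
    a=np.array([f(u,v,z) for u,v in P]); print(nm,a.mean(0),"\n",a)
    if len(a)==4: print("  lens",[np.linalg.norm(a[i]-a[(i+1)%4]) for i in range(4)],[np.degrees(np.arctan2(*(a[(i+1)%4]-a[i])[::-1])) for i in range(4)])
E
```

```text
cams [ 0.0596 -0.7942  0.6422] [ 0.341  -0.291   0.9392]
[[ 0.3371 -0.0003 -0.9415]
 [ 0.9415 -0.0014  0.3371]
 [-0.0014 -1.     -0.0002]]
holder top [ 0.4879 -0.4104] 
 [[ 0.5317 -0.4102]
 [ 0.5147 -0.4457]
 [ 0.4422 -0.4116]
 [ 0.4629 -0.3741]]
  lens [np.float64(0.03932731258184153), np.float64(0.08005943604536177), np.float64(0.04282960126316305), np.float64(0.07774328427482596)] [np.float64(-115.74375964493446), np.float64(154.78835155011413), np.float64(61.098352981832946), np.float64(-27.729411235337277)]
holder scene [ 0.4898 -0.4092] 
 [[ 0.4629 -0.3756]
 [ 0.5341 -0.4103]
 [ 0.5169 -0.4422]
 [ 0.4451 -0.4086]]
  lens [np.float64(0.07916857765922679), np.float64(0.036293052446527675), np.float64(0.07924422894885715), np.float64(0.037476344905516996)] [np.float64(-25.99250321801537), np.float64(-118.33415003670828), np.float64(154.86181720298836), np.float64(61.63754953629456)]
plate top [ 0.4367 -0.2935] 
 [[ 0.4627 -0.283 ]
 [ 0.4634 -0.2976]
 [ 0.4123 -0.3034]
 [ 0.4086 -0.2901]]
  lens [np.float64(0.014600504894767422), np.float64(0.051448097844107685), np.float64(0.01375
[... 260 characters left out ...]
021]
 [ 0.4175 -0.3043]]
  lens [np.float64(0.039793885080867605), np.float64(0.012749600931411607), np.float64(0.042187508337008614), np.float64(0.013578689258659706)] [np.float64(1.359490134296099), np.float64(-74.32950564595163), np.float64(-177.0070192029023), np.float64(94.63154597725882)]
bar [ 0.5453 -0.2805] 
 [[ 0.5622 -0.2623]
 [ 0.5285 -0.2988]]
foot [ 0.548  -0.2816] 
 [[ 0.548  -0.2816]]
foot s [ 0.5497 -0.2841] 
 [[ 0.5497 -0.2841]]
cam [ 0.4705 -0.1612] 
 [[ 0.4705 -0.1612]]
whitebar [ 0.5081 -0.2191] 
 [[ 0.4885 -0.1872]
 [ 0.5278 -0.251 ]]
stopper [ 0.3212 -0.348 ] 
 [[ 0.3212 -0.348 ]]
jar [ 0.6798 -0.2413] 
 [[ 0.6798 -0.2413]]
timer [ 0.6645 -0.3445] 
 [[ 0.6645 -0.3445]]
```

```bash
python3 - <<'E'
from h import *
import cv2
a=cv2.imread("pics/top0.png");b=cv2.imread("pics/scene0.png")
o=np.hstack([cv2.resize(a[0:330,0:260],(390,495)),cv2.resize(b[0:200,0:300],(405,270)) if 0 else cv2.resize(b[0:260,0:205],(390,495))])
cv2.imwrite("pics/left.png",o)
E
```

```text
(no output)
```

View pics/left.png

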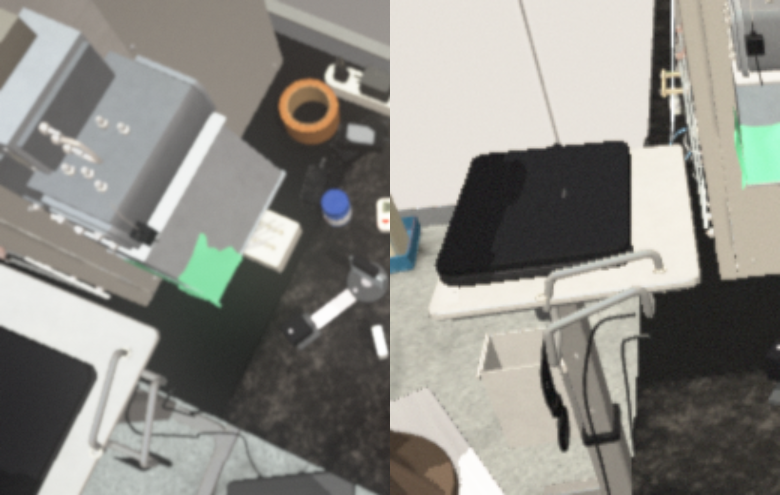

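```bash
python3 - <<'E'
from h import *
def tri(p,q):
    c1,d1=ray("top",p);c2,d2=ray("scene",q)
    A=np.stack([d1,-d2],1);s=np.linalg.lstsq(A,c2-c1,rcond=None)[0]
    return c1+s[0]*d1,c2+s[1]*d2
for p,q in [((189,115),(275,90)),((142,202),(184,96)),((105,195),(183,88)),((165,158),(217,62)),((82,235),(83,160))]: print(p,tri(p,q))
for X in [(.21,.588,.25),(.4,.4,.3),(.5,.2,.3),(.55,0,.3),(.5,-.1,.3)]: print(X,proj("top",X),proj("scene",X))
E
```

```text
(189, 115) (array([ 0.6596, -0.184 ,  0.2438]), array([ 0.655 , -0.1806,  0.2422]))
(142, 202) (array([ 0.4873, -0.0845,  0.2487]), array([ 0.4857, -0.0836,  0.2487]))
(105, 195) (array([ 0.5126, -0.0067,  0.2303]), array([ 0.5267, -0.0152,  0.2304]))
(165, 158) (array([ 0.5446, -0.1507,  0.3285]), array([ 0.5328, -0.1432,  0.3263]))
(82, 235) (array([0.4636, 0.1258, 0.0416]), array([0.319 , 0.1635, 0.0394]))
(0.21, 0.588, 0.25) [-249.1525  399.7669] [-44.6159  43.5566]
(0.4, 0.4, 0.3) [-152.4265  274.9023] [47.5009 25.452 ]
(0.5, 0.2, 0.3) [-28.5184 205.4747] [120.2249  35.8495]
(0.55, 0, 0.3) [ 85.4643 167.6253] [184.3161  53.1489]
(0.5, -0.1, 0.3) [141.6798 189.1168] [191.6647  72.9027]
```

```bash
python3 - <<'E'
from h import *
def tri(p,q):
    c1,d1=ray("top",p);c2,d2=ray("scene",q)
    A=np.stack([d1,-d2],1);s=np.linalg.lstsq(A,c2-c1,rcond=None)[0]
    return c1+s[0]*d1,c2+s[1]*d2
for p,q in [((105,223),(161,147)),((85,235),(142,134)),((103,293),(83,160))]: print(p,tri(p,q))
print(cast("top",(158,285),0),cast("top",(190,130),0))
cv2.imwrite("pics/w0.png",arm.get_image("wrist"))
E
```

```text
(105, 223) (array([0.4858, 0.0652, 0.0528]), array([0.4879, 0.064 , 0.0527]))
(85, 235) (array([0.4564, 0.0967, 0.0894]), array([0.4581, 0.0958, 0.0893]))
(103, 293) (array([0.3225, 0.0538, 0.0958]), array([0.2924, 0.0653, 0.1012]))
[ 0.326  -0.0431  0.    ] [ 0.7272 -0.1466  0.    ]
```

View pics/w0.png

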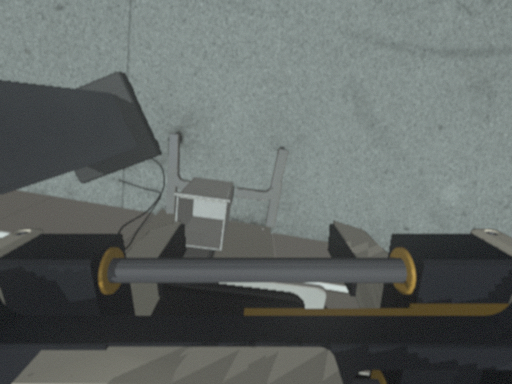

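Request:
{"op": "move_arm", "data": {"series": [{"x":-5,"y":-1},{"x":-5,"y":-1},{"x":-5,"y":-1,"z":-3,"ry":0.06},{"x":-5,"y":-1,"z":-3,"ry":0.06}]}}

```text
invalid input
```

Request:
{"op": "move_arm", "data": {"series": [{"x":-5,"y":-1,"z":0,"rx":0,"ry":0,"rz":0},{"x":-5,"y":-1,"z":0,"rx":0,"ry":0,"rz":0},{"x":-5,"y":-1,"z":-3,"rx":0,"ry":0.06,"rz":0},{"x":-5,"y":-1,"z":-3,"rx":0,"ry":0.06,"rz":0}]}}

```text
clock: 0.65
position: [0.1942, 0.3758, 0.2833]
ee_rot: [-1.396, -0.859, 0.866]
force: [0.8, -0.8, 1.3]
width: 0.998
```

Request:
{"op": "move_arm", "data": {"series": [{"x":-1.2,"y":0,"z":-6,"rx":0,"ry":0.14,"rz":0},{"x":-1.2,"y":0,"z":-6,"rx":0,"ry":0.15,"rz":0},{"x":-1.2,"y":0,"z":-6,"rx":0,"ry":0.15,"rz":0},{"x":-1.2,"y":0,"z":-6,"rx":0,"ry":0.15,"rz":0},{"x":-0.8,"y":0,"z":-6,"rx":0,"ry":0.15,"rz":0}]}}

```text
clock: 1.27
position: [0.3721, 0.1262, 0.2851]
ee_rot: [-1.554, -0.275, 0.274]
force: [0.6, 0.4, 0.1]
width: 1.001
```

Request:
{"op": "move_arm", "data": {"series": [{"x":-0.7,"y":0,"z":-6,"rx":0,"ry":0.15,"rz":0},{"x":-0.7,"y":0,"z":-6,"rx":0,"ry":0.15,"rz":0},{"x":-0.6,"y":0,"z":-6,"rx":0,"ry":0.15,"rz":0},{"x":-0.4,"y":0,"z":-6,"rx":0,"ry":0.15,"rz":0},{"x":0,"y":0,"z":-6,"rx":0,"ry":0.1,"rz":0},{"x":0,"y":0,"z":-3,"rx":0,"ry":0,"rz":0}]}}

```text
clock: 2.02
position: [0.3479, -0.2109, 0.2859]
ee_rot: [-1.549, 0.295, -0.303]
force: [0.5, 0.3, -0.6]
width: 0.999
```

```bash
python3 - <<'E'
from h import *
o=arm.observe();print(o["position"],Ro.from_rotvec(o["ee_rot"]).as_matrix(),o["clock"],o["joints"])
cv2.imwrite("pics/w1.png",arm.get_image("wrist"))
E
```

```text
[ 0.3479 -0.2109  0.2859] [[ 0.9284  0.005   0.3716]
 [-0.3716 -0.0003  0.9284]
 [ 0.0048 -1.      0.0016]] 2.025 [-0.4444 -0.0211  0.8776  2.0498  0.0162  1.1007  0.0451]
```

View pics/w1.png

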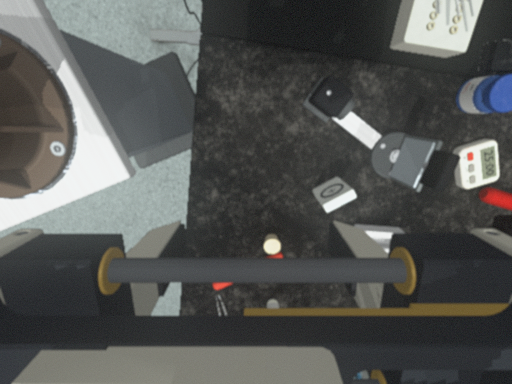

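```bash
python3 - <<'E'
import cv2
a=cv2.imread("pics/w1.png")
cv2.imwrite("pics/w1c.png",cv2.resize(a[70:250,300:480],None,fx=3.3,fy=3.3,interpolation=cv2.INTER_CUBIC))
E
```

```text
(no output)
```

View pics/w1c.png

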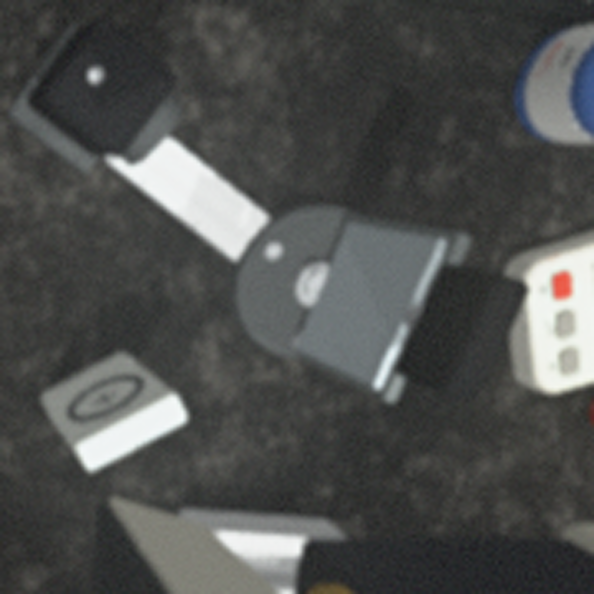

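```bash
python3 - <<'E'
from h import *
o=arm.observe()
w=lambda u,v,z:cast("wrist",(300+u/3.3,70+v/3.3),z,o)[:2]
def pr(n,a):
    a=np.array(a);print(n,a.mean(0),a.tolist() and np.round(a,4).tolist(),[round(float(np.degrees(np.arctan2(*(a[(i+1)%len(a)]-a[i])[::-1]))),1) for i in range(len(a))],[round(float(np.linalg.norm(a[(i+1)%len(a)]-a[i])),4) for i in range(len(a))])
pr("plate top",[w(u,v,.076) for u,v in [(75,445),(182,395),(188,413),(92,472)]])
pr("ringface bottom",[w(u,v,0) for u,v in [(40,398),(122,352)]])
pr("ring",[w(106,398,.046)])
pr("whitebar c",[w(u,v,.005) for u,v in [(140,147),(254,239)]])
pr("hub",[w(312,285,.012)]);pr("camtop",[w(95,75,.071)])
pr("frame top",[w(u,v,.089) for u,v in [(383,387),(443,242)]])
pr("bar",[w(u,v,.132) for u,v in [(527,285),(478,388)]])
E
```

```text
plate top [ 0.4383 -0.295 ] [[0.4139, -0.2915], [0.4611, -0.2872], [0.4612, -0.2956], [0.4168, -0.3056]] [5.2, -88.9, -167.3, 101.7] [0.0473, 0.0084, 0.0455, 0.0144]
ringface bottom [ 0.4362 -0.2903] [[0.4139, -0.2939], [0.4586, -0.2866]] [9.3, -170.7] [0.0453, 0.0453]
ring [ 0.4368 -0.2884] [[0.4368, -0.2884]] [0.0] [0.0]
whitebar c [ 0.5119 -0.2262] [[0.4932, -0.1964], [0.5307, -0.256]] [-57.8, 122.2] [0.0704, 0.0704]
hub [ 0.5478 -0.2849] [[0.5478, -0.2849]] [0.0] [0.0]
camtop [ 0.4665 -0.1567] [[0.4665, -0.1567]] [0.0] [0.0]
frame top [ 0.5484 -0.2844] [[0.5319, -0.3081], [0.5649, -0.2607]] [55.2, -124.8] [0.0578, 0.0578]
bar [ 0.5527 -0.2847] [[0.5636, -0.27], [0.5419, -0.2994]] [-126.4, 53.6] [0.0365, 0.0365]
```

Request:
{"op": "move_arm", "data": {"series": [{"x":5.2,"y":0,"z":-2.6,"rx":0,"ry":0,"rz":0},{"x":5.2,"y":0,"z":-2.6,"rx":0,"ry":0,"rz":0},{"x":0,"y":4,"z":0,"rx":0,"ry":-0.168,"rz":0},{"x":0,"y":4,"z":0,"rx":0,"ry":-0.168,"rz":0},{"x":0,"y":2,"z":0,"rx":0,"ry":-0.168,"rz":0},{"x":0,"y":0,"z":0,"rx":0,"ry":0,"rz":0}]}}

```text
clock: 2.82
position: [0.4278, -0.3025, 0.183]
ee_rot: [-1.566, -0.115, 0.101]
force: [0.3, 0.5, 1.8]
width: 1.0
```

```bash
cat >> h.py <<'E'
def st():
    o=arm.observe();R=Ro.from_rotvec(o["ee_rot"]).as_matrix()
    print("t",o["clock"],"pos",o["position"],"jaw deg",np.degrees(np.arctan2(R[1,0],R[0,0])),"down",R[:,1],"w",o["width"]*9.18,"F",o["force"],"j",o["joints"]);return o,R
def to(X,o,R): print("tool shift cm",R.T@(np.array(X)-o["position"])*100)
E
python3 - <<'E'
from h import *
o,R=st(); to((.425,-.2975,.066),o,R)
a=arm.get_image("wrist");cv2.imwrite("pics/w2.png",a)
cv2.imwrite("pics/w2.png",cv2.resize(a[60:260,180:480],None,fx=2.6,fy=2.6,interpolation=cv2.INTER_CUBIC))
E
```

```text
t 2.825 pos [ 0.4278 -0.3025  0.183 ] jaw deg 7.854073259491054 down [ 0.0087  0.0027 -1.    ] w 9.175599097629846 F [0.2863 0.4663 1.7978] j [-0.0517  0.3994  0.7681  1.9467 -0.3546  0.926   1.0301]
tool shift cm [-0.313  11.6965  0.5119]
```

View pics/w2.png

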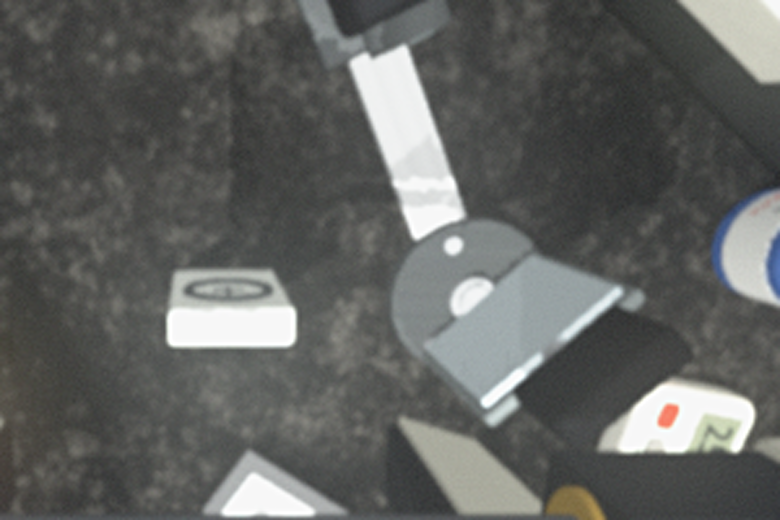

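```bash
python3 - <<'E'
from h import *
o,R=st()
w=lambda u,v,z:cast("wrist",(180+u/2.6,60+v/2.6),z,o)[:2]
def pr(n,a):
    a=np.array(a);print(n,a.mean(0),np.round(a,4).tolist(),[round(float(np.degrees(np.arctan2(*(a[(i+1)%len(a)]-a[i])[::-1]))),1) for i in range(len(a))],[round(float(np.linalg.norm(a[(i+1)%len(a)]-a[i])),4) for i in range(len(a))])
pr("plate top",[w(u,v,.076) for u,v in [(166,308),(296,308),(296,346),(168,346)]])
pr("ring",[w(230,289,.046)])
pr("whitebar c",[w(u,v,.005) for u,v in [(380,55),(437,228)]])
pr("hub",[w(470,298,.012)])
pr("frame top",[w(u,v,.089) for u,v in [(488,404),(620,290)]])
pr("bar",[w(u,v,.132) for u,v in [(690,350)]])
E
```

```text
t 2.875 pos [ 0.4282 -0.3028  0.1838] jaw deg 7.730819772310643 down [ 0.0099  0.002  -0.9999] w 9.219427499384514 F [-0.2044  0.2305 -0.6945] j [-0.0528  0.3986  0.7695  1.9456 -0.3545  0.9267  1.0279]
plate top [ 0.4397 -0.2929] [[0.4152, -0.2889], [0.4617, -0.2827], [0.4642, -0.2968], [0.4177, -0.303]] [7.6, -80.0, -172.4, 99.9] [0.0469, 0.0144, 0.047, 0.0143]
ring [ 0.4396 -0.2853] [[0.4396, -0.2853]] [0.0] [0.0]
whitebar c [ 0.5111 -0.2199] [[0.4908, -0.186], [0.5314, -0.2538]] [-59.1, 120.9] [0.079, 0.079]
hub [ 0.5511 -0.2821] [[0.5511, -0.2821]] [0.0] [0.0]
frame top [ 0.5507 -0.2822] [[0.5336, -0.3055], [0.5679, -0.2589]] [53.6, -126.4] [0.0578, 0.0578]
bar [ 0.5653 -0.2673] [[0.5653, -0.2673]] [0.0] [0.0]
```

Request:
{"op": "move_arm", "data": {"series": [{"x":0,"y":4,"z":0.7,"rx":0,"ry":0,"rz":0.01},{"x":0,"y":3,"z":0,"rx":0,"ry":0,"rz":0},{"x":0,"y":0,"z":0,"rx":0,"ry":0,"rz":0}]}}

```text
clock: 3.25
position: [0.4308, -0.2965, 0.1163]
ee_rot: [-1.571, -0.102, 0.093]
force: [-0.5, -1.1, 0.5]
width: 1.004
```

```bash
python3 - <<'E'
from h import *
o,R=st(); to((.4285,-.2954,.066),o,R)
E
```

```text
t 3.25 pos [ 0.4308 -0.2965  0.1163] jaw deg 7.1315812856996175 down [ 0.006  -0.0018 -1.    ] w 9.217811282619305 F [-0.5026 -1.0741  0.5316] j [-0.0073  0.4917  0.703   2.0147 -0.4497  0.785   1.0859]
tool shift cm [-0.2457  5.0236  0.1491]
```

Request:
{"op": "move_arm", "data": {"series": [{"x":-0.4,"y":2,"z":0.1,"rx":0,"ry":0,"rz":0.005},{"x":0,"y":1.7,"z":0,"rx":0,"ry":0,"rz":0},{"x":0,"y":1.3,"z":0,"rx":0,"ry":0,"rz":0},{"x":0,"y":0,"z":0,"rx":0,"ry":0,"rz":0}]}}

```text
clock: 3.75
position: [0.4308, -0.2978, 0.0697]
ee_rot: [-1.575, -0.101, 0.088]
force: [-0.7, 0.0, 0.2]
width: 1.0
```

```bash
python3 - <<'E'
from h import *
o,R=st(); to((.4385,-.294,.064),o,R)
a=arm.get_image("wrist");cv2.imwrite("pics/w3.png",a)
E
```

```text
t 3.75 pos [ 0.4308 -0.2978  0.0697] jaw deg 6.869085718882681 down [ 0.0084 -0.0056 -0.9999] w 9.175652885941233 F [-0.6707  0.0255  0.1843] j [ 0.0455  0.5594  0.6384  2.05   -0.5242  0.6845  1.1446]
tool shift cm [0.8028 0.5748 0.2922]
```

View pics/w3.png

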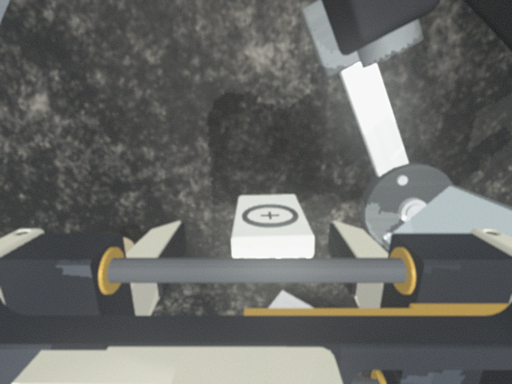

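Request:
{"op": "move_arm", "data": {"series": [{"x":0.3,"y":0.3,"z":0.3,"rx":0.006,"ry":0,"rz":0.008},{"x":0.4,"y":0.1,"z":0.1,"rx":0,"ry":-0.01,"rz":0}]}}

```text
clock: 4.05
position: [0.4383, -0.2936, 0.0669]
ee_rot: [-1.57, -0.103, 0.101]
force: [-0.6, 0.1, -0.0]
width: 0.999
```

Request:
{"op": "move_arm", "data": {"series": [{"x":0,"y":0,"z":0,"rx":0,"ry":0,"rz":0},{"x":0,"y":0,"z":0,"rx":0,"ry":0,"rz":0},{"x":0,"y":0,"z":0,"rx":0,"ry":0,"rz":0},{"x":0,"y":0,"z":0,"rx":0,"ry":0,"rz":0},{"x":0,"y":0,"z":0,"rx":0,"ry":0,"rz":0},{"x":0,"y":0,"z":0,"rx":0,"ry":0,"rz":0}], "jaw": 4, "newtons": 20}}

```text
clock: 4.8
position: [0.4389, -0.2935, 0.0673]
ee_rot: [-1.57, -0.104, 0.101]
force: [0.0, 0.4, -0.1]
width: 0.498
```

```bash
python3 - <<'E'
from h import *
o,R=st()
a=arm.get_image("wrist");cv2.imwrite("pics/w4.png",a)
E
```

```text
t 4.8 pos [ 0.4389 -0.2935  0.0673] jaw deg 7.4541221810129965 down [ 0.0018 -0.0015 -1.    ] w 4.576034346935278 F [ 0.0365  0.4174 -0.0558] j [ 0.0368  0.5719  0.6345  2.0346 -0.5238  0.6959  1.1375]
```

View pics/w4.png

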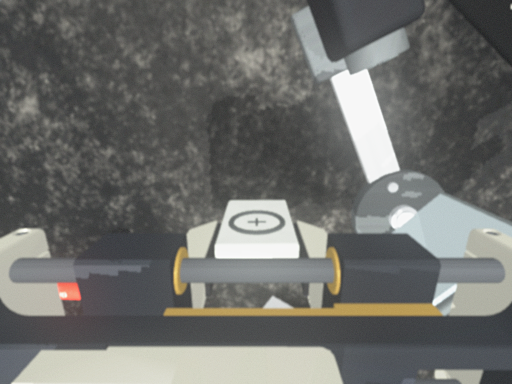

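Request:
{"op": "move_arm", "data": {"series": [{"x":0,"y":-2,"z":0,"rx":0,"ry":0,"rz":0},{"x":0,"y":-4,"z":0,"rx":0,"ry":0,"rz":0},{"x":0,"y":0,"z":-3,"rx":0,"ry":0,"rz":0},{"x":1,"y":0,"z":-4.5,"rx":0,"ry":0,"rz":0},{"x":1.2,"y":0,"z":-4,"rx":0,"ry":0,"rz":0},{"x":0,"y":0,"z":0,"rx":0,"ry":0.12,"rz":0},{"x":0,"y":0,"z":0,"rx":0,"ry":0.16,"rz":0},{"x":0,"y":0,"z":0,"rx":0,"ry":0.16,"rz":0},{"x":0,"y":0,"z":0,"rx":0,"ry":0.14,"rz":0},{"x":0,"y":0,"z":0,"rx":0,"ry":0,"rz":0}]}}

```text
clock: 6.1
position: [0.4749, -0.4058, 0.1263]
ee_rot: [-1.539, 0.367, -0.361]
force: [0.3, 0.3, -1.8]
width: 0.501
```

```bash
python3 - <<'E'
from h import *
o,R=st(); to((.489,-.41,.110),o,R)
a=arm.get_image("wrist");cv2.imwrite("pics/w5.png",a)
E
```

```text
t 6.1 pos [ 0.4749 -0.4058  0.1263] jaw deg -26.624995638971377 down [-0.0035  0.0022 -1.    ] w 4.600935769310658 F [ 0.3106  0.2608 -1.7853] j [ 0.0894  0.6821  0.8451  1.7493 -0.597   0.9924  0.7014]
tool shift cm [1.4577 1.6277 0.2522]
```

View pics/w5.png

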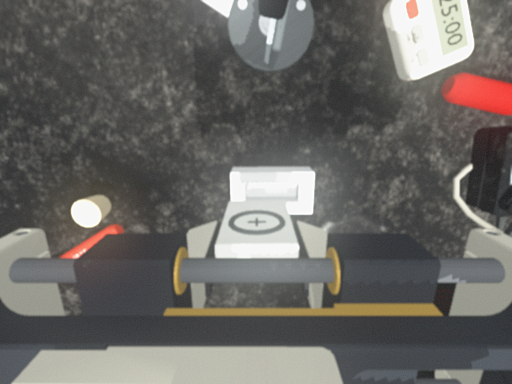

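```bash
python3 - <<'E'
import cv2
a=cv2.imread("pics/w5.png")
cv2.imwrite("pics/w5c.png",cv2.resize(a[155:270,195:345],None,fx=5,fy=5,interpolation=cv2.INTER_CUBIC))
E
```

```text
(no output)
```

View pics/w5c.png

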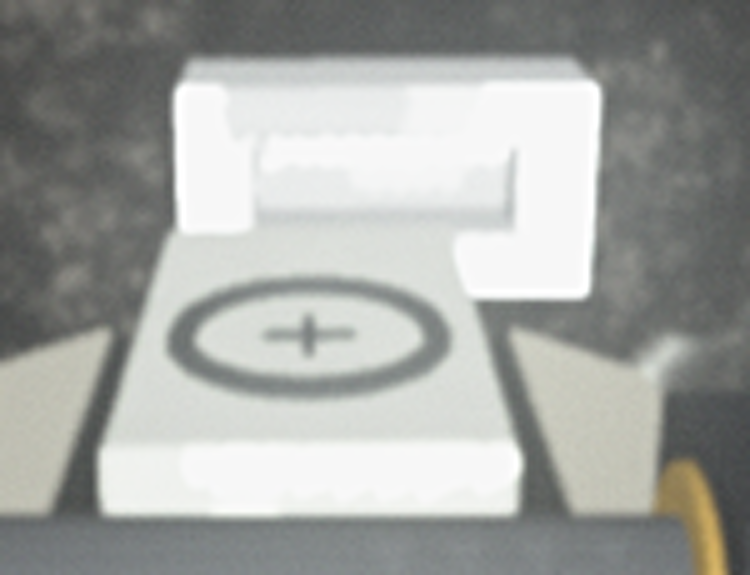

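```bash
python3 - <<'E'
from h import *
o,R=st()
def w(u,v,z):
    X=cast("wrist",(195+u/5,155+v/5),z,o); return X[:2],(R.T@(X-o["position"]))[[0,2]]*1000
for n,u,v,z in [("TL",177,83,.026),("TR",600,85,.026),("BR",590,297,.026),("pocketTL",253,140,.026),("pocketTR",516,143,.026),("pl BL",170,235,.059),("pl BR",456,235,.059),("pl tL",102,446,.135),("pl tR",522,446,.135),("tl back",98,515,.135),("t back",522,515,.135),("ring",310,336,.105)]:
    print(n,*w(u,v,z))
E
```

```text
t 6.15 pos [ 0.4749 -0.4058  0.1264] jaw deg -26.51080856543035 down [-0.0034  0.0023 -1.    ] w 4.587258370633221 F [ 0.1391 -0.1038 -2.0801] j [ 0.0898  0.6817  0.8445  1.7493 -0.5965  0.9922  0.7031]
TL [ 0.4642 -0.374 ] [-23.3041  23.6461]
TR [ 0.5324 -0.4083] [53.0447 23.3662]
BR [ 0.5147 -0.4453] [ 53.6907 -17.6248]
pocketTL [ 0.4717 -0.3896] [-9.6958 13.0094]
pocketTR [ 0.5145 -0.4115] [38.3807 12.5102]
pl BL [ 0.4578 -0.3905] [-21.8047   6.0176]
pl BR [ 0.499  -0.4109] [24.2181  6.1031]
pl tL [ 0.4595 -0.3886] [-21.4265   8.4683]
pl tR [ 0.4996 -0.4085] [23.3241  8.5985]
tl back [ 0.4551 -0.3957] [-22.2251   0.1665]
t back [ 0.4963 -0.4161] [23.6994  0.3169]
ring [ 0.4792 -0.3986] [0.75 8.29]
```

Request:
{"op": "move_arm", "data": {"series": [{"x":1.4,"y":0,"z":0.28,"rx":0,"ry":0,"rz":0},{"x":0,"y":2,"z":0,"rx":0,"ry":0,"rz":0},{"x":0,"y":0,"z":0,"rx":0,"ry":0,"rz":0}]}}

```text
clock: 6.52
position: [0.4899, -0.4093, 0.1045]
ee_rot: [-1.539, 0.361, -0.355]
force: [-0.5, 0.2, -1.7]
width: 0.501
```

```bash
python3 - <<'E'
from h import *
o,R=st(); to((.489,-.41,.0733),o,R)
a=arm.get_image("wrist")
cv2.imwrite("pics/w6c.png",cv2.resize(a[155:270,195:345],None,fx=5,fy=5,interpolation=cv2.INTER_CUBIC))
E
```

```text
t 6.525 pos [ 0.4899 -0.4093  0.1045] jaw deg -26.17578973397786 down [-0.0032  0.0031 -1.    ] w 4.596587336668809 F [-0.5088  0.1739 -1.6727] j [ 0.1066  0.7239  0.8168  1.7291 -0.6235  0.9735  0.71  ]
tool shift cm [-0.0315  3.119  -0.1068]
```

View pics/w6c.png

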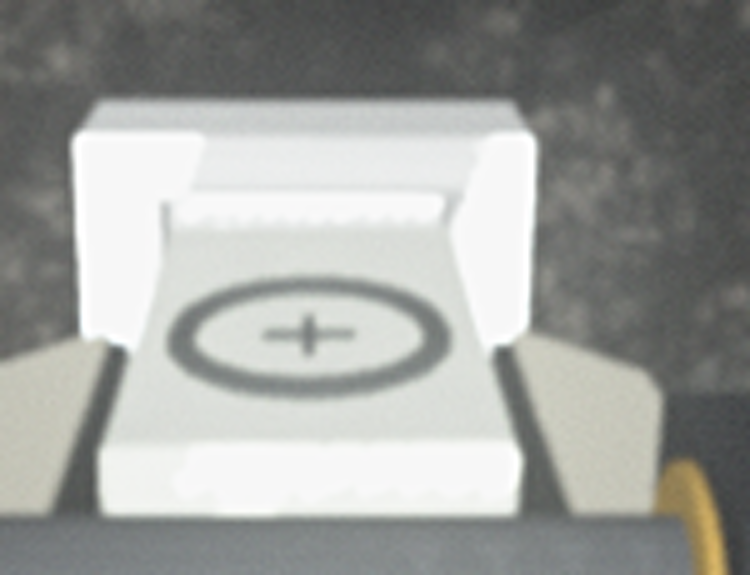

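```bash
python3 - <<'E'
from h import *
o,R=st()
def w(u,v,z):
    X=cast("wrist",(195+u/5,155+v/5),z,o); return (R.T@(X-o["position"]))[[0,2]]*1000
for n,u,v,z in [("TL",75,132,.026),("TR",536,132,.026),("BR",527,335,.026),("BL",82,335,.026),("pocketTL",163,193,.026),("pocketTR",449,193,.026),("pl BL",165,232,.0372),("pl BR",455,232,.0372)]:
    print(n,w(u,v,z))
E
```

```text
t 6.575 pos [ 0.4903 -0.4099  0.1055] jaw deg -26.185034682926013 down [-0.0019  0.0019 -1.    ] w 4.57995034717447 F [ 0.2468  0.0274 -0.6458] j [ 0.1064  0.723   0.8178  1.7279 -0.6233  0.9739  0.7097]
TL [-38.4455  19.96  ]
TR [38.3407 20.0363]
BR [ 38.5356 -16.4854]
BL [-39.0373 -16.6178]
pocketTL [-24.0988   9.3329]
pocketTR [24.1839  9.3909]
pl BL [-22.7018   6.2165]
pl BR [24.1454  6.2791]
```

Request:
{"op": "move_arm", "data": {"series": [{"x":-0.05,"y":0.6,"z":0.06,"rx":0,"ry":0,"rz":0},{"x":0,"y":0.6,"z":0,"rx":0,"ry":0,"rz":0},{"x":0,"y":0.6,"z":0,"rx":0,"ry":0,"rz":0},{"x":0,"y":0,"z":0,"rx":0,"ry":0,"rz":0}]}}

```text
clock: 7.08
position: [0.4896, -0.4094, 0.0865]
ee_rot: [-1.54, 0.36, -0.357]
force: [-0.3, 0.4, -2.0]
width: 0.499
```

```bash
python3 - <<'E'
from h import *
o,R=st(); to((.489,-.41,.0733),o,R)
a=arm.get_image("wrist")
cv2.imwrite("pics/w7c.png",cv2.resize(a[155:270,195:345],None,fx=5,fy=5,interpolation=cv2.INTER_CUBIC))
E
```

```text
t 7.075 pos [ 0.4896 -0.4094  0.0865] jaw deg -26.202187049678198 down [-0.0018  0.0018 -1.    ] w 4.578115042406881 F [-0.2957  0.3501 -1.9822] j [ 0.1165  0.743   0.7995  1.7437 -0.644   0.9405  0.7255]
tool shift cm [-0.0263  1.3203 -0.0878]
```

View pics/w7c.png

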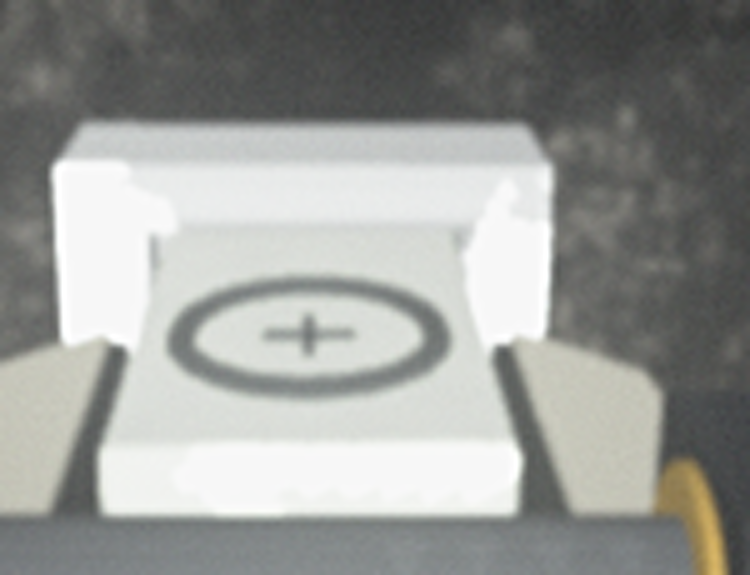

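Request:
{"op": "move_arm", "data": {"series": [{"x":0,"y":0.5,"z":0,"rx":0,"ry":0,"rz":0},{"x":0,"y":0.5,"z":0,"rx":0,"ry":0,"rz":0},{"x":0,"y":0.4,"z":0,"rx":0,"ry":0,"rz":0},{"x":0,"y":0,"z":0,"rx":0,"ry":0,"rz":0}]}}

```text
clock: 7.62
position: [0.4901, -0.4101, 0.0729]
ee_rot: [-1.54, 0.359, -0.358]
force: [-1.5, 0.7, 2.5]
width: 0.499
```

```bash
python3 - <<'E'
from h import *
o,R=st()
a=arm.get_image("wrist")
cv2.imwrite("pics/w8c.png",cv2.resize(a[155:270,195:345],None,fx=5,fy=5,interpolation=cv2.INTER_CUBIC))
E
```

```text
t 7.625 pos [ 0.4901 -0.4101  0.0729] jaw deg -26.194048349626232 down [-0.0003  0.0005 -1.    ] w 4.576760859021092 F [-1.542   0.7408  2.5383] j [ 0.1254  0.7585  0.7852  1.752  -0.6601  0.9162  0.7378]
```

View pics/w8c.png

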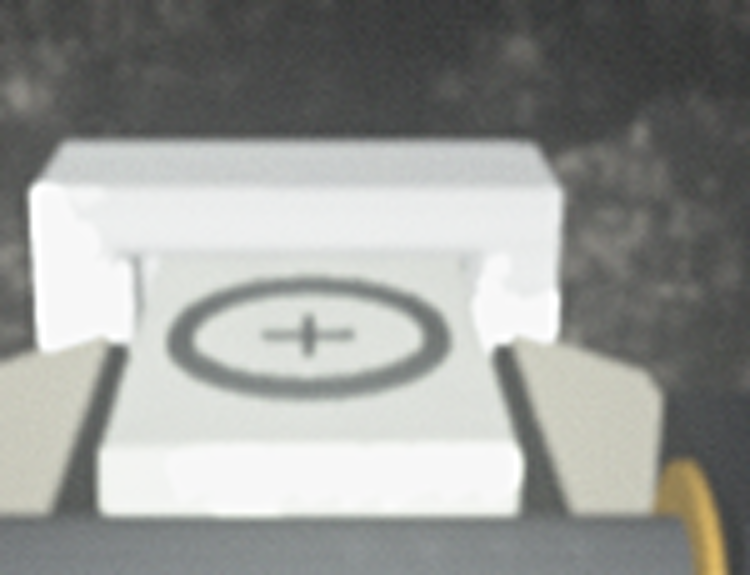

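Request:
{"op": "move_arm", "data": {"series": [{"x":0,"y":0,"z":0,"rx":0,"ry":0,"rz":0},{"x":0,"y":0,"z":0,"rx":0,"ry":0,"rz":0},{"x":0,"y":0,"z":0,"rx":0,"ry":0,"rz":0},{"x":0,"y":0,"z":0,"rx":0,"ry":0,"rz":0},{"x":0,"y":0,"z":0,"rx":0,"ry":0,"rz":0},{"x":0,"y":-2,"z":0,"rx":0,"ry":0,"rz":0},{"x":0,"y":-4,"z":0,"rx":0,"ry":0,"rz":0},{"x":0,"y":-5,"z":0,"rx":0,"ry":0,"rz":0},{"x":0,"y":0,"z":0,"rx":0,"ry":0,"rz":0}], "jaw": 9.1}}

```text
clock: 8.8
position: [0.4901, -0.4112, 0.1902]
ee_rot: [-1.542, 0.359, -0.36]
force: [-0.3, -0.1, 0.8]
width: 0.993
```

```bash
python3 - <<'E'
from h import *
o,R=st()
a=arm.get_image("wrist")
cv2.imwrite("pics/w9.png",a)
b=arm.get_image("scene")
cv2.imwrite("pics/s9.png",np.vstack([cv2.resize(b[150:300,180:380],(600,450),interpolation=cv2.INTER_CUBIC)]))
E
```

```text
t 8.8 pos [ 0.4901 -0.4112  0.1902] jaw deg -26.261225459074502 down [ 0.0009 -0.0015 -1.    ] w 9.11460482048981 F [-0.2893 -0.1488  0.7836] j [ 0.0628  0.6359  0.8934  1.6527 -0.5405  1.117   0.6462]
```

View pics/w9.png

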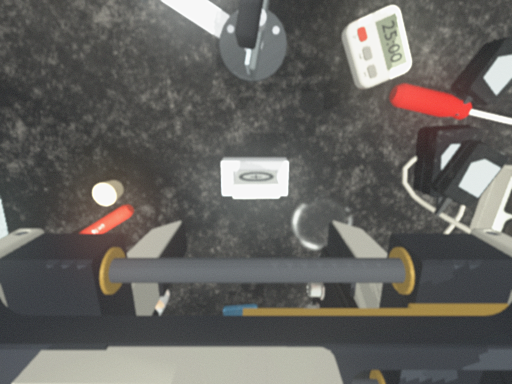

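View pics/s9.png

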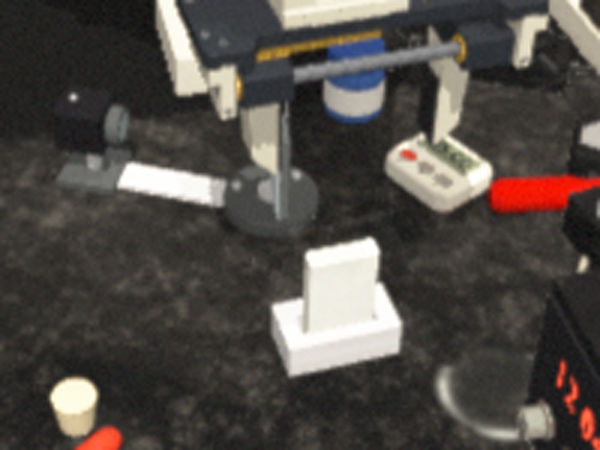

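Request:
{"op": "move_arm", "data": {"series": [{"x":-0.2,"y":0,"z":5,"rx":0,"ry":0.05,"rz":0},{"x":-0.2,"y":0,"z":5,"rx":0,"ry":0.1,"rz":0},{"x":0,"y":0,"z":0,"rx":0,"ry":0,"rz":0}]}}

```text
clock: 9.28
position: [0.5317, -0.3156, 0.1838]
ee_rot: [-1.514, 0.487, -0.475]
force: [-0.3, -0.2, -0.0]
width: 0.992
```

```bash
python3 - <<'E'
from h import *
o,R=st();to((.549,-.283,.116),o,R)
a=arm.get_image("wrist")
cv2.imwrite("pics/w10.png",cv2.resize(a[80:240,120:360],None,fx=3.2,fy=3.2,interpolation=cv2.INTER_CUBIC))
E
```

```text
t 9.275 pos [ 0.5317 -0.3156  0.1838] jaw deg -35.20422836467325 down [-0.0069  0.0049 -1.    ] w 9.110534337377088 F [-0.3154 -0.1805 -0.03  ] j [-0.1442  0.6352  0.9499  1.7093 -0.5686  1.1086  0.368 ]
tool shift cm [-0.4055  6.7843  3.6616]
```

View pics/w10.png

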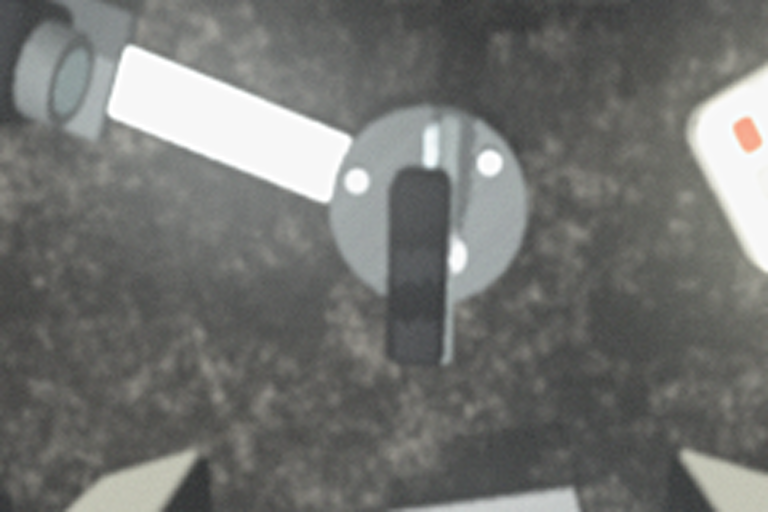

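```bash
python3 - <<'E'
from h import *
o,R=st()
w=lambda u,v,z:cast("wrist",(120+u/3.2,80+v/3.2),z,o)[:2]
P={"far":[(390,175),(450,172)],"near":[(388,362),(446,362)]}
q=[w(u,v,.132) for u,v in P["far"]+P["near"]]; print(np.array(q),"c",np.mean(q,0))
d=(q[0]+q[1]-q[2]-q[3])/2;print("bar dir",np.degrees(np.arctan2(d[1],d[0])),np.linalg.norm(d),"width",np.linalg.norm(q[1]-q[0]))
for z in (.006,.012): print("foot",w(428,203,z))
a=w(118,78,.005);b=w(342,169,.005);print("strip",a,b,np.degrees(np.arctan2(*(a-b)[::-1])))
l=w(70,82,.052);print("lens",l)
for ax in [(.549,-.283),(.5505,-.282)]:
  ax=np.array(ax); r=np.array([.490,-.410])+.007*np.array([.441,.898])-ax; h=np.degrees(np.arctan2(r[1],r[0]))%360; L=l-ax; print("ring dir",h,"lensdir",np.degrees(np.arctan2(L[1],L[0])),np.linalg.norm(L))
to(list(np.mean(q,0))+[.117],o,R)
E
```

```text
t 9.325 pos [ 0.5301 -0.318   0.1842] jaw deg -35.30720464658437 down [-0.0073  0.0033 -1.    ] w 9.120388095557226 F [ 0.2693  0.5959 -0.4571] j [-0.1416  0.635   0.9516  1.7096 -0.5676  1.1082  0.3699]
[[ 0.5569 -0.2627]
 [ 0.5679 -0.2697]
 [ 0.5315 -0.2967]
 [ 0.5425 -0.3044]] c [ 0.5497 -0.2834]
bar dir 53.433911981797614 0.042701899660518496 width 0.012998605517206323
foot [ 0.5494 -0.2832]
foot [ 0.5499 -0.2827]
strip [ 0.4857 -0.1852] [ 0.531  -0.2556] 122.76752398286499
lens [ 0.4867 -0.1882]
ring dir 245.1471018663765 lensdir 123.33009675208021 0.11347289806196582
ring dir 244.74655325669647 lensdir 124.24036711791798 0.11347589244329151
tool shift cm [-0.3495  6.7124  3.968 ]
```

Request:
{"op": "move_arm", "data": {"series": [{"x":-0.2,"y":0,"z":2,"rx":0.005,"ry":0.02,"rz":-0.006},{"x":-0.1,"y":0,"z":2,"rx":0,"ry":0,"rz":0},{"x":0,"y":1,"z":0,"rx":0,"ry":0,"rz":0},{"x":0,"y":0,"z":0,"rx":0,"ry":0,"rz":0}]}}

```text
clock: 9.82
position: [0.5485, -0.2861, 0.1722]
ee_rot: [-1.511, 0.504, -0.497]
force: [-0.1, -1.0, -0.2]
width: 0.994
```

```bash
python3 - <<'E'
from h import *
o,R=st();to((.5497,-.2832,.118),o,R)
E
```

```text
t 9.825 pos [ 0.5485 -0.2861  0.1722] jaw deg -36.62324985551525 down [-0.0034  0.0024 -1.    ] w 9.12435039985184 F [-0.1213 -1.0323 -0.2277] j [-0.1995  0.6495  0.951   1.725  -0.5899  1.0861  0.3063]
tool shift cm [-0.0527  5.4195  0.3087]
```

Request:
{"op": "move_arm", "data": {"series": [{"x":0,"y":2,"z":0.2,"rx":0,"ry":0,"rz":-0.003},{"x":-0.05,"y":1.8,"z":0.1,"rx":0,"ry":0,"rz":0},{"x":0,"y":1.6,"z":0,"rx":0,"ry":0,"rz":0},{"x":0,"y":0,"z":0,"rx":0,"ry":0,"rz":0}]}}

```text
clock: 10.32
position: [0.548, -0.2865, 0.116]
ee_rot: [-1.513, 0.504, -0.502]
force: [0.1, 0.2, 0.4]
width: 0.992
```

```bash
python3 - <<'E'
from h import *
o,R=st();to((.5497,-.2832,.118),o,R)
a=arm.get_image("wrist")
cv2.imwrite("pics/w11.png",a)
E
```

```text
t 10.325 pos [ 0.548  -0.2865  0.116 ] jaw deg -36.81420351166898 down [-0.0016 -0.0008 -1.    ] w 9.10230525583877 F [0.1048 0.1966 0.3756] j [-0.1679  0.7073  0.897   1.7794 -0.6539  0.9838  0.3524]
tool shift cm [-0.0613 -0.2002  0.3693]
```

View pics/w11.png

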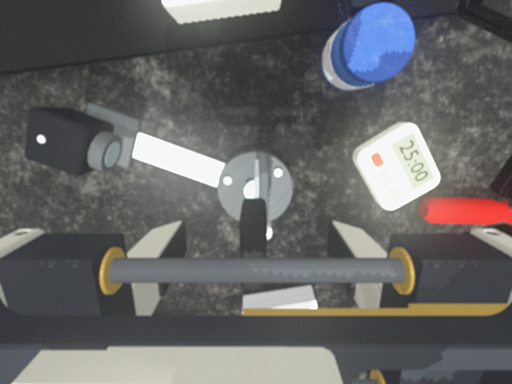

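Request:
{"op": "move_arm", "data": {"series": [{"x":-0.05,"y":-0.1,"z":0.37,"rx":0,"ry":0,"rz":0},{"x":0,"y":0,"z":0,"rx":0,"ry":0,"rz":0}]}}

```text
clock: 10.62
position: [0.5508, -0.2841, 0.1189]
ee_rot: [-1.513, 0.502, -0.504]
force: [0.1, 0.2, 1.2]
width: 0.991
```

Request:
{"op": "move_arm", "data": {"series": [{"x":0,"y":0,"z":0,"rx":0,"ry":0,"rz":0},{"x":0,"y":0,"z":0,"rx":0,"ry":0,"rz":0},{"x":0,"y":0,"z":0,"rx":0,"ry":0,"rz":0},{"x":0,"y":0,"z":0,"rx":0,"ry":0,"rz":0},{"x":0,"y":0,"z":0,"rx":0,"ry":0,"rz":0},{"x":0,"y":0,"z":0,"rx":0,"ry":0,"rz":0},{"x":0,"y":0,"z":0,"rx":0,"ry":0,"rz":0},{"x":0,"y":0,"z":0,"rx":0,"ry":0,"rz":0}], "jaw": 0.8, "newtons": 15}}

```text
clock: 11.62
position: [0.5501, -0.2834, 0.1196]
ee_rot: [-1.512, 0.503, -0.503]
force: [-2.0, 2.2, 7.3]
width: 0.186
```

```bash
python3 - <<'E'
from h import *
o,R=st();to((.5497,-.2832,.118),o,R); print(o["ft_torque"])
E
```

```text
t 11.625 pos [ 0.5501 -0.2834  0.1196] jaw deg -36.80721701419549 down [-0.0001 -0.0007 -1.    ] w 1.7031229356618314 F [-2.0214  2.1716  7.3356] j [-0.1759  0.7034  0.901   1.7765 -0.6513  0.9893  0.3446]
tool shift cm [-0.0434  0.1612 -0.0061]
[0.2786 0.3683 0.0408]
```

Request:
{"op": "move_arm", "data": {"series": [{"x":0,"y":0,"z":0,"rx":0,"ry":0,"rz":0},{"x":0,"y":0,"z":0,"rx":0,"ry":0,"rz":0}]}}

```text
clock: 11.88
position: [0.5501, -0.2834, 0.1197]
ee_rot: [-1.512, 0.503, -0.503]
force: [-0.9, 0.6, 0.2]
width: 0.187
```

```bash
python3 - <<'E'
from h import *
o,R=st(); print(o["ft_torque"])
a=arm.get_image("wrist")
cv2.imwrite("pics/w12.png",a)
b=arm.get_image("scene")
cv2.imwrite("pics/s12.png",cv2.resize(b[100:280,170:370],(600,540),interpolation=cv2.INTER_CUBIC))
E
```

```text
t 11.875 pos [ 0.5501 -0.2834  0.1197] jaw deg -36.8092905498293 down [-0.     -0.0007 -1.    ] w 1.7136039055738266 F [-0.8539  0.6345  0.1796] j [-0.1759  0.7032  0.901   1.7767 -0.6511  0.9892  0.3446]
[-0.1238  0.0876  0.0218]
```

View pics/w12.png

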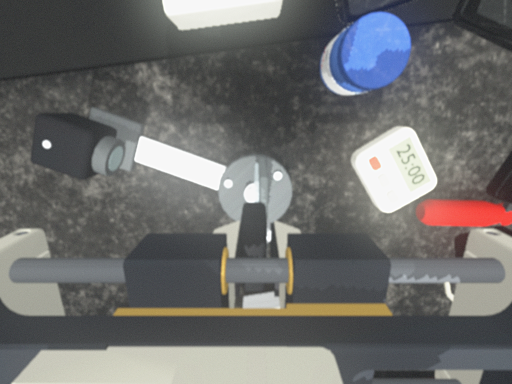

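View pics/s12.png

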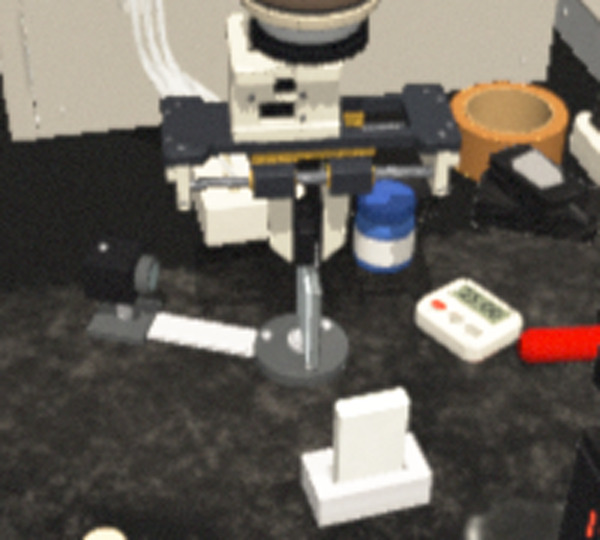

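```bash
python3 - <<'E'
import cv2
a=cv2.imread("pics/w12.png")
cv2.imwrite("pics/w12c.png",cv2.resize(a[150:320,190:330],None,fx=4,fy=3.5,interpolation=cv2.INTER_CUBIC))
E
```

```text
(no output)
```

View pics/w12c.png

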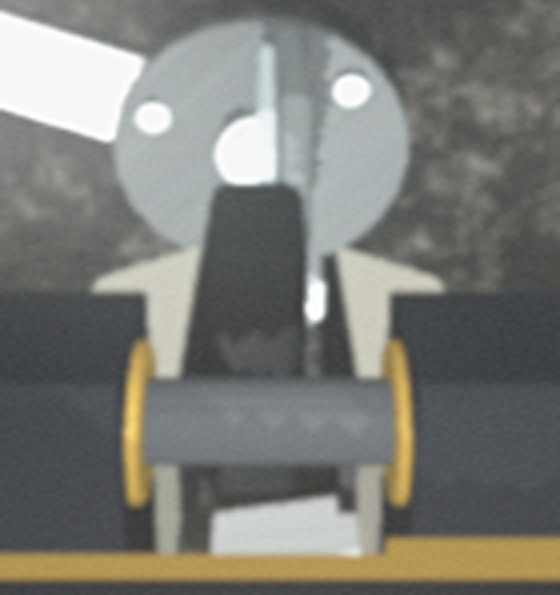

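Request:
{"op": "move_arm", "data": {"series": [{"x":0,"y":0,"z":0,"rx":0,"ry":-0.1,"rz":0},{"x":0,"y":0,"z":0,"rx":0,"ry":-0.1,"rz":0},{"x":0,"y":0,"z":0,"rx":0,"ry":0,"rz":0}]}}

```text
clock: 12.35
position: [0.5506, -0.2834, 0.1197]
ee_rot: [-1.544, 0.343, -0.344]
force: [-0.6, 0.2, 0.3]
width: 0.184
```

```bash
python3 - <<'E'
from h import *
o,R=st(); print(o["ft_torque"])
a=arm.get_image("wrist")
cv2.imwrite("pics/w13c.png",cv2.resize(a[150:320,190:330],None,fx=4,fy=3.5,interpolation=cv2.INTER_CUBIC))
E
```

```text
t 12.35 pos [ 0.5506 -0.2834  0.1197] jaw deg -25.073915964541737 down [ 0.0007 -0.001  -1.    ] w 1.6934978947468307 F [-0.5653  0.2109  0.3206] j [-0.1481  0.6813  0.846   1.7739 -0.6086  0.9683  0.5097]
[-0.1015  0.1638 -0.0151]
```

View pics/w13c.png

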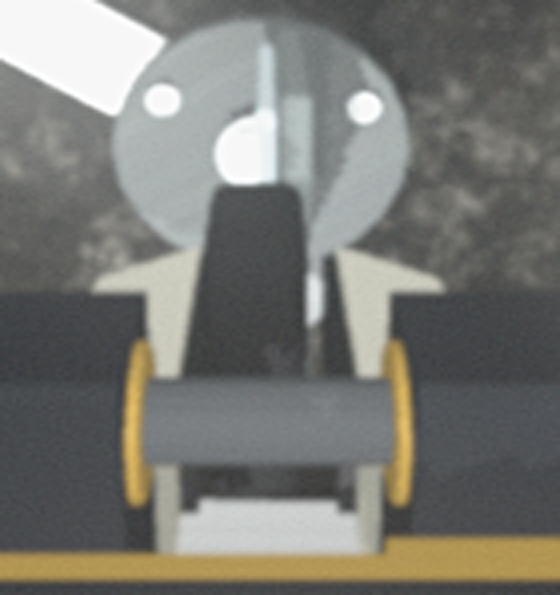

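Request:
{"op": "move_arm", "data": {"series": [{"x":0,"y":0,"z":0,"rx":0,"ry":0,"rz":0},{"x":0,"y":0,"z":0,"rx":0,"ry":-0.12,"rz":0},{"x":-0.04,"y":0,"z":0,"rx":0,"ry":-0.13,"rz":0},{"x":0,"y":0,"z":0,"rx":0,"ry":-0.13,"rz":0},{"x":0,"y":0,"z":0,"rx":0,"ry":-0.12,"rz":0},{"x":0,"y":0,"z":0,"rx":0,"ry":0,"rz":0}], "jaw": 0, "newtons": 25}}

```text
clock: 13.15
position: [0.5518, -0.2828, 0.1197]
ee_rot: [-1.572, -0.054, 0.05]
force: [-0.2, -0.4, -0.8]
width: 0.179
```

```bash
python3 - <<'E'
from h import *
o,R=st(); print(o["ft_torque"])
a=arm.get_image("wrist");cv2.imwrite("pics/w14.png",a)
cv2.imwrite("pics/w14c.png",cv2.resize(a[150:320,190:330],None,fx=4,fy=3.5,interpolation=cv2.INTER_CUBIC))
b=arm.get_image("scene")
cv2.imwrite("pics/s14.png",cv2.resize(b[100:280,170:370],(600,540),interpolation=cv2.INTER_CUBIC))
E
```

```text
t 13.15 pos [ 0.5518 -0.2828  0.1197] jaw deg 3.7935248144650267 down [ 0.0025 -0.0015 -1.    ] w 1.641629446903706 F [-0.2087 -0.4358 -0.8163] j [-0.0739  0.6352  0.7087  1.7676 -0.5044  0.9255  0.9156]
[ 0.0424 -0.0294 -0.0469]
```

View pics/w14c.png

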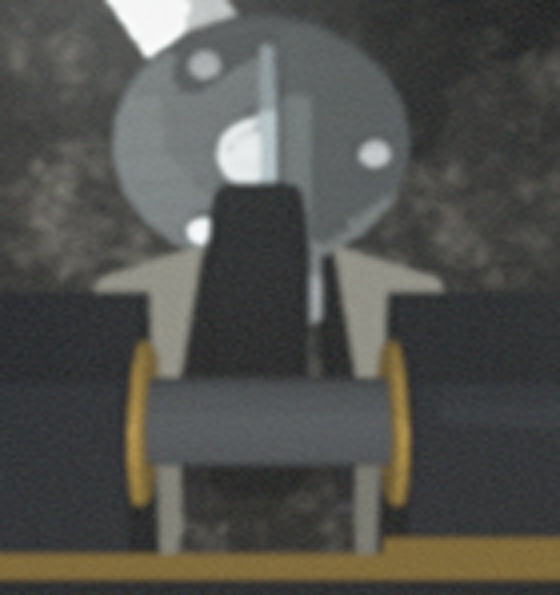

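View pics/w14.png

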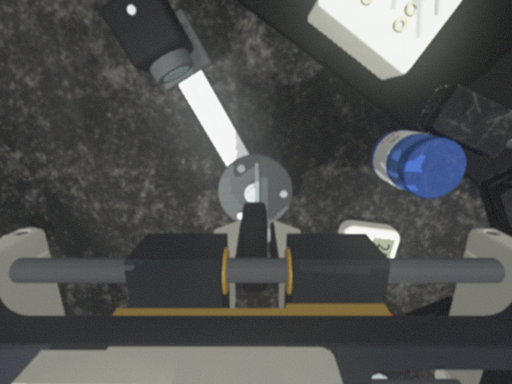

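View pics/s14.png

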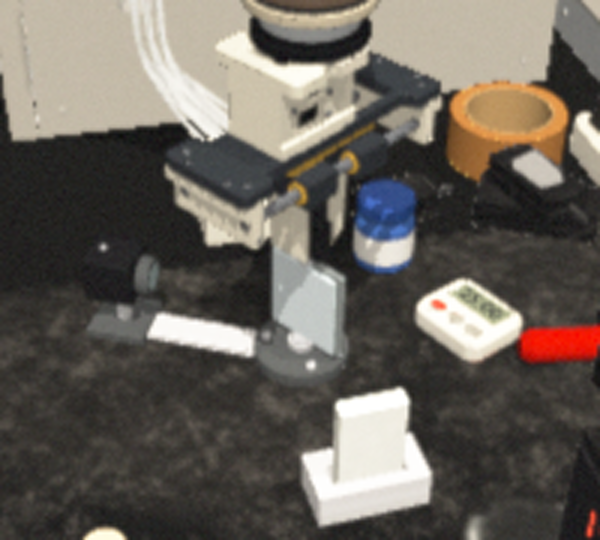

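```bash
python3 - <<'E'
from h import *
o,R=st()
w=lambda u,v,z:cast("wrist",(u,v),z,o)[:2]
f=lambda u,v:(190+u/4,150+v/3.5)
ang=lambda d:np.degrees(np.arctan2(d[1],d[0]))%360
a=w(*f(268,45),.089);b=w(*f(268,183),.089);print("frame",a,b,"normal",ang(a-b)+90)
print("lens dir strip",ang(w(192,78,.005)-w(237,162,.005)))
ax=np.array((.5500,-.2832))
l=w(176,67,.052);print("lens",l,ang(l-ax),np.linalg.norm(l-ax))
s=lambda u,v,z:cast("scene",(170+u/3,100+v/3),z)[:2]
P=[s(335,402,.082),s(405,390,.082)];print("plate top bare edge? pts",P)
print("foot centre px wrist",f(260,133),w(*f(260,133),.012))
for L in (122,123,124):
  r=np.array([.490,-.410])+.007*np.array([.441,.898])-ax
  for n in (183,183.8,184.6):
    los=np.radians(2*n-L); u=np.array([-np.sin(los),np.cos(los)]); print(L,n,"y mm",r@u*1000)
E
```

```text
t 13.25 pos [ 0.5518 -0.2828  0.1197] jaw deg 3.695417792240388 down [ 0.0023 -0.0016 -1.    ] w 1.701221868968728 F [-0.6899  1.0589  0.8493] j [-0.0746  0.6355  0.7095  1.7676 -0.5048  0.9258  0.9142]
frame [ 0.5492 -0.2381] [ 0.5509 -0.2644] normal 183.71333097878338
lens dir strip 120.64291125564648
lens [ 0.4889 -0.1811] 120.90108857500805 0.11900729379023392
plate top bare edge? pts [array([ 0.4734, -0.394 ]), array([ 0.5139, -0.4161])]
foot centre px wrist (255.0, 188.0) [ 0.55   -0.2769]
122 183 y mm 1.676794827114373
122 183.8 y mm -2.0448719315872705
122 184.6 y mm -5.764944160667621
123 183 y mm 4.002356774479118
123 183.8 y mm 0.2811671442175173
123 184.6 y mm -3.4402417317251976
124 183 y mm 6.326699565198665
124 183.8 y mm 2.6071205737865695
124 184.6 y mm -1.114491371824921
```

Request:
{"op": "move_arm", "data": {"series": [{"x":0,"y":0,"z":0,"rx":0,"ry":0.007,"rz":0},{"x":0,"y":0,"z":0,"rx":0,"ry":0,"rz":0},{"x":0,"y":0,"z":0,"rx":0,"ry":0,"rz":0},{"x":0,"y":0,"z":0,"rx":0,"ry":0,"rz":0}]}}

```text
clock: 13.75
position: [0.5517, -0.2828, 0.1197]
ee_rot: [-1.573, -0.043, 0.04]
force: [0.0, 0.8, 1.3]
width: 0.179
```

```bash
python3 - <<'E'
from h import *
o,R=st(); print(o["dq"])
print(arm.sign_off())
E
```

```text
t 13.75 pos [ 0.5517 -0.2828  0.1197] jaw deg 3.002029415857793 down [ 0.0019 -0.0021 -1.    ] w 1.644881722519197 F [0.0374 0.8114 1.2742] j [-0.0769  0.6367  0.7133  1.7676 -0.507   0.9268  0.9041]
[ 0.0001  0.0021 -0.0006 -0.0008  0.0012  0.0001 -0.0028]
the job is handed in; nothing more can be done
None
```

I stood the plate in the holder pocket with its ringed face towards the mirror and let go of it. I then took the mirror's grip bar, turned the mirror about 40° and handed the job in while still holding it, at 13.8 s of the 54 s allowed. No verdict was reported.

**Plate:** when I let go, the tool stood within about 0.5 mm of the height for a fully home plate. Pictures after release show it upright in the pocket.

**Mirror angle:** the mirror's outward direction is at about 183.0° in world axes, taken from the jaw angle. The frame edge matched the jaw angle within 0.1° before the last 0.7° adjustment. By my measurements this puts the line of sight about 2 to 4 mm or less from the ring's centre, inside the 14.5 mm limit. I did not see the bench camera's own picture.

**Bystanders:** I never saw the jar, stopper or timer move in the pictures I took, but I did not measure them again at the end.

**Checks that disagreed:**
- **Lens direction:** estimates ranged from 120.6° to 124°, which shifts the line of sight by a few mm at most.
- **Jaw opening:** it read 16.4 to 17.1 mm on the 14 mm bar. I put this down to the fingers flexing, because the bar turned with the gripper and the opening shrank slightly when I raised the grip to 25 N. I did not measure the contact force on the bar directly.

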